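# Lock the whetstone in its holder with the wedge

### The arm

A 6-joint arm with a two-finger parallel gripper is mounted at the origin on the work surface; the furniture and walls round the work are solid. World frame = base frame: x ahead of the robot, y to its left, z up, the work surface at z = 0. Lengths are in mm, angles in rad, forces in N, time in s.
With the tool pointing down it reaches from about 275 to 975 mm from the base axis. Payload 8.4 kg.
Tool frame: the origin (TCP) lies midway between the tips of the shut fingers; the grasp point (between the pads) lies 19 mm behind it (bot.grasp_offset is the distance from the TCP to the grasp point, in mm); z points along the fingers, y is the line along which they close (so a half turn about z gives the same grasp; the last joint's range is limited). The gripper opens to 92 mm and grips with 3 to 60 N. Pads are 20 mm wide; open, the fingers measure 128 mm over their backs; the gripper's body (75 mm by 189 mm) begins 69 mm behind the grasp point.
Start: joints at [1.286, 0.353, 1.633, -0, 1.155, -0.002], TCP at [174.402, 600.176, 214.583] pointing down, gripper open.
Joint ranges: [-2.63, 2.63], [-0.92, 2.1], [0.06, 2.66], [-1.3, 4.44], [0, 2.69], [-3.02, 3.02]. Speed limits (rad/s): [2.22, 2.22, 2.79, 3.14, 3.14, 3.14].

### API

Orientations are given as a 3x3 rotation matrix whose columns are the frame's x, y, z axes.
In Python, from workcell import status, optics, bot, nets gives the robot as it stands. The module is installed in compiled form; this text tells all that it offers.
- The arm moves only by the shell command python3 -m handwheel 'ROWS' [OPENING] [FORCE]. ROWS is JSON, a list of rows, each an object of numbers: "dx", "dy", "dz": the shift along the world's x, y, z normalised to -1 to 1, where 1 is 0.4 m; "rx", "ry", "rz": the turn, a rotation vector about the world's x, y, z normalised to -1 to 1, where 1 is 180 degrees. A call has 1 to 5 rows; each row shifts and turns the commanded pose from where the row before left it; what a row does not reach is not made up. A row lasts 1/12 s, in which the tool goes at most 41.7 mm and 7.16 degrees, less where a joint would pass 70% of its speed; a pose out of reach is approached as far as the arm can. A call with a number of a shift or a turn outside -1 to 1 is refused whole. A call with a gripper value outside its range is refused whole. OPENING is the closure, from 0 (fully open) to 1 (shut), set as the call begins (- or left out, the last holds). The fingers move at their own pace and stop on an object; FORCE is the grip in N (left out, the last holds). Time passes only in rows, so rows that do not move let the fingers close. It gives the time, the measured TCP pose, the force, the opening and the grip force at its end, in the units of the state.
- status.read_state(): the state, without advancing time (a new reading comes with each control period).
- optics.grab_frame(name): name is "scene" or "top"; returns a dict with "pixels" (400x640x3 uint8, blue, green, red), "depth" (400x640 float32, mm along the optical axis (not along the pixel's ray), 0 where there is no reading), "K" (3x3 intrinsics, pixels), "cam_to_world" (4x4, takes a point from camera to world coordinates). Camera axes: x right, y down, z forward; pixel columns grow to the right and rows downward; lengths in mm; the calibration is good to about 2 mm. A picture is of the moment at which its call begins.
- bot.job_done(): hands the job in; it is judged then, once.
Trained networks look in a picture, given as the dict that the camera call returned (one of the last four; its "shot" number tells which), for a name from the list of things; names that differ only in an ending like _2 or _b are one class to them, and where a whole thing is asked for, a point or a joint stands for the part that bears it (a point fixed in the world has none). Each returns a list of dicts, best first, with "score" (0 to 1); they miss things now and then, are a little off and sometimes report something else, mostly with a low value. They report only what shows in the picture. A call takes as long as a camera call. They do not tell look-alikes from the thing itself.
- nets.look_for(picture, query): "location" ([column, row] in pixels, amid what is visible of it).
- nets.mark_of(picture, query): "location" ([column, row] in pixels: a listed point, or the origin of a listed thing).
The state is a dict: "time_s": time; "q": joint angles; "joint_vel": joint speeds; "effort": joint torques, N m; "tcp_pos": TCP position; "eef_rot": TCP orientation; "ft_force": force on the tool from outside, world axes, zero at the start; "torque": the same for the moment, N m; "width": finger opening in mm; "grasp_force": force on a finger pad.
Only numpy, scipy, OpenCV 4.12 (cv2) and the standard library are available. Lean on these libraries where they do the work, as an engineer would, in place of code of your own. Each camera call takes 0.05 s, during which the arm holds its last target. There are 200 camera calls.

### The job

The whetstone lies loose in its wooden holder. Pick up the red-headed wedge, lay it flat on the holder with its thin end in the slot between the stone and the slanting cheek, then tap or push it in by its head until the stone is locked tight, firmly but without forcing it, because the stone's edge chips. Leave the wedge seated flat and let go of it, with the stone lying flat in the holder and nothing else knocked about.

Things in the scene. Friction and masses are not known exactly. Their poses are not given: they have to be found in the camera images.
- holder: Dark wooden stone holder, fixed to the worktop. Origin at worktop level under the middle of the stone bed; +x: the way the wedge is driven; +y: along the stone to its end stop, which is 38 mm high and fixed at y = 76.5 mm. Its top is 14 mm above the worktop: a bed 90 mm wide in x and, at the stone's -y end, a flat wedge runway, x -132 to +70, y -119 to -61 mm.
- slot (a point): Middle of the slot, on the runway, 81.2 mm to -y of the holder's origin; axes as the holder. The slot lies between the stone's -y end face (about 7 mm to +y of here) and the cheek, from x = -32 (its mouth) to +32 mm, open beyond. It narrows towards +x with slope 0.16, as the wedge does. Its width here is 11.5 to 19 mm and not known: how deep the wedge is when tight differs by up to 40 mm and must be felt.
- cheek_face (a point): Rough middle of the cheek's face (y = -89.5 mm on the holder); axes as the holder. The cheek, a wooden bar 64 mm long in x and 30 mm high above the runway, truly stands up to 3.2 mm nearer or farther in y; its face slants along y = 0.16 x and looks to the stone. Stiff rubber buffers (36 N per mm) join it to a fixed block 80 x 20 mm, 48 mm high, 62 mm to -y of the face.
- stone_centre (a point): Centre of the grey whetstone, 63 x 150 x 32 mm, 0.36 to 0.54 kg, lying loose on the bed between a 10 mm high front lip and an 18 mm high rear fence (about 2.5 mm clearance each side); 0.2 to 1.2 mm of play to the end stop. y along its length to the end stop, z up.
- wedge_centre (a point): Middle of a light wooden wedge with red head, 130 mm long, 0.12 kg, lying flat: 65 mm from both ends, 19 mm above its underside. +x points to the thin end (nose). Blade 105 mm long (x -40 to +65), 30 mm high; straight face at y = +14 mm (goes against the stone); the other slants from 9 mm thickness at the nose to 26 mm at the head. Waxed, friction 0.25: it stays where driven.
- wedge_head (a point): Middle of the wedge's red head (smooth, friction 0.3), 25 mm long (x), 28 mm wide (y, grasp across this), 38 mm high; 52.5 mm to -x of wedge_centre, same axes. Push on its back face, 12.5 mm to -x. A steady push of 13 to 17 N locks the stone (the wedge then squeezes it with over 9 N); under 10 N may leave it loose; over 20 N may chip it. Near locking the push climbs some 3 to 4 N per mm.
- oil_bottle: Small oil bottle with a white spout, 36 x 36 x 132 mm, standing loose; origin at the centre of its foot. Leave alone.
- brush_cup: Dark cup with brushes, about 103 x 115 x 147 mm, standing loose; origin at the centre of its foot. Leave alone.
- dowel: Short dark oak roller, 23 x 85 x 23 mm, lying loose, may lie where the wedge could also lie; origin at its underside. Leave alone.
There are look-alikes about, which are no part of the job. What is shaped like the part that bears wedge_centre but yellow is not meant. What is shaped like the part that bears stone_centre but pink is not meant.

How it is judged:
By the outcome, as a careful person would: the job done as asked, in the order asked, and still so for the second after the job is handed in, with the robot touching nothing.
It also fails if it takes over 58 s, if anything falls off the work surface, if the arm or the gripper's body presses on something with over 40 N, if the wrist force passes 120 N, or if a joint passes its speed limit or range.

## Working session

There is one attempt and no reset: what is moved stays moved. The work goes in short steps, Python scripts to look and compute and a shell command to move; the robot and the scene stay as the last step left them, time stands still between calls to the robot, and variables do not carry over. Pictures are saved under pics/ and viewed, at most 10 in all, crops included, and the job is handed in when it is done.

```bash
mkdir -p pics; cat > h.py <<'E'
import numpy as np, cv2
from workcell import status, optics, bot, nets
def w(p,u,v,z=None):
    K=p["K"];T=np.array(p["cam_to_world"])
    r=np.array([(u-K[0][2])/K[0][0],(v-K[1][2])/K[1][1],1.])
    if z is None:
        d=p["depth"][int(round(v)),int(round(u))]
    else:
        d=(z-T[2,3])/(T[:3,:3]@r)[2]
    return T[:3,:3]@(r*d)+T[:3,3]
E
python3 - <<'E'
from h import *
for n in ("top","scene"):
    p=optics.grab_frame(n); cv2.imwrite(f"pics/{n}0.png",p["pixels"])
    print(n,np.round(p["cam_to_world"],3).tolist())
    for q in ("holder","slot","cheek_face","stone_centre","wedge_centre","wedge_head","dowel","oil_bottle","brush_cup"):
        for r in nets.mark_of(p,q)[:3]:
            u,v=r["location"]
            try: print(q,round(r["score"],2),np.round([u,v]),np.round(w(p,u,v)))
            except Exception as e: print(q,e)
s=status.read_state();print(s)
E
```

```text
top [[-0.291, -0.755, 0.588, -853.987], [-0.956, 0.238, -0.169, 319.327], [-0.012, -0.611, -0.791, 1721.64], [0.0, 0.0, 0.0, 1.0]]
holder 0.74 [244. 195.] [504. 280.  48.]
holder 0.56 [220. 207.] [480. 394.  37.]
slot 0.69 [236. 200.] [488. 323.  46.]
cheek_face 0.97 [241. 194.] [509. 296.  58.]
cheek_face 0.3 [368. 176.] [ 456. -290.   27.]
stone_centre 0.8 [256. 255.] [197. 295.  29.]
stone_centre 0.65 [220. 203.] [491. 390.  51.]
stone_centre 0.4 [163. 223.] [149. 567. 442.]
wedge_centre 0.42 [385. 166.] [ 487. -388.   30.]
wedge_head 0.66 [464. 155.] [ 438. -770.   35.]
wedge_head 0.49 [392. 174.] [ 432. -399.   30.]
dowel 0.44 [366. 176.] [ 465. -284.   19.]
brush_cup 0.78 [326. 174.] [449. -83. 125.]
scene [[0.827, -0.36, 0.432, -417.81], [-0.562, -0.5, 0.659, -1271.022], [-0.021, -0.787, -0.616, 1193.119], [0.0, 0.0, 0.0, 1.0]]
holder 0.67 [297. 159.] [484. 359.  33.]
holder 0.57 [383. 246.] [ 425. -402.   36.]
slot 0.57 [306. 166.] [407. 143. 134.]
cheek_face 0.64 [311. 161.] [525. 290.  41.]
stone_centre 0.68 [298. 159.] [484. 352.  40.]
stone_centre 0.56 [270. 145.] [455. 6
[... 404 characters left out ...]
5e+00, -2.38414891e-03]), 'joint_vel': array([ 2.30043139e-04, -7.83661490e-04,  1.13609034e-03, -8.56383561e-05,
        3.89426240e-04,  2.98453032e-04]), 'effort': array([-1.64997829e-03, -5.93776524e+01, -3.34575927e+01,  6.95166201e-02,
        1.59486540e-02, -4.27760278e-05]), 'tcp_pos': array([174.40693148, 600.15503897, 214.56452024]), 'eef_rot': array([[-9.60268310e-01,  2.79078434e-01, -1.63652426e-05],
       [ 2.79078434e-01,  9.60268309e-01, -3.94181837e-05],
       [ 4.71425883e-06, -4.24192190e-05, -9.99999999e-01]]), 'ft_force': array([ 0.35438198, -0.22536162, -0.02572862]), 'torque': array([0.01259908, 0.01247597, 0.02923091]), 'grasp_force': 0.0, 'width': 92.485655027598}
```

View pics/top0.png

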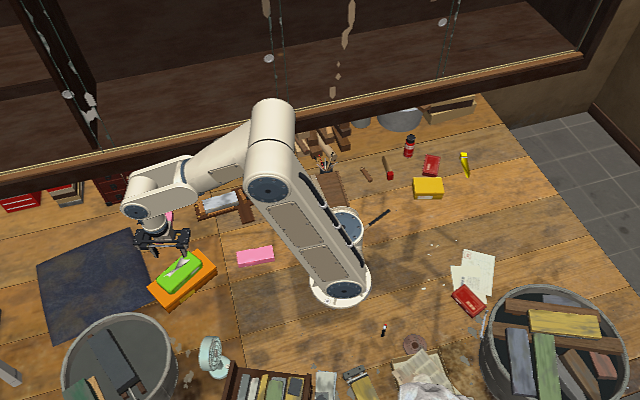

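View pics/scene0.png

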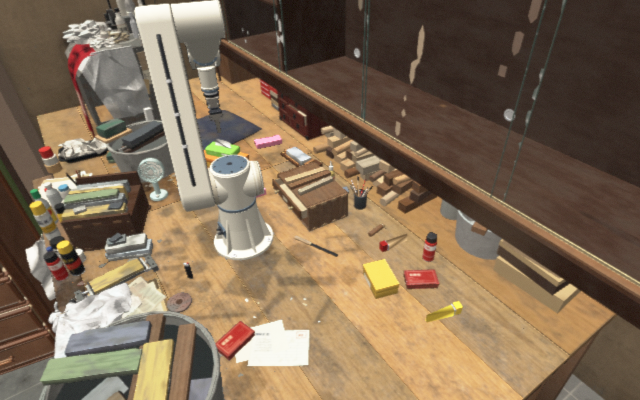

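The top view shows the holder with its grey stone at about (220,205), partly behind the arm. The red-headed wedge is at (390,172) and the dowel at (366,175). The yellow-headed look-alike is at (464,160) and the pink stone at (255,255). The target is the red-headed one at top (390,172) / scene (392,243), because the other's head is yellow. I'll confirm with a crop.

```bash
python3 - <<'E'
from h import *
t=cv2.imread("pics/top0.png");s=cv2.imread("pics/scene0.png")
def c(i,x,y,ww=80,hh=60): return cv2.resize(i[y:y+hh,x:x+ww],(400,300),interpolation=cv2.INTER_CUBIC)
cv2.imwrite("pics/m.png",np.vstack([np.hstack([c(t,180,175),c(t,340,140)]),np.hstack([c(s,265,140),c(s,355,215)])]))
E
```

```text
(no output)
```

View pics/m.png

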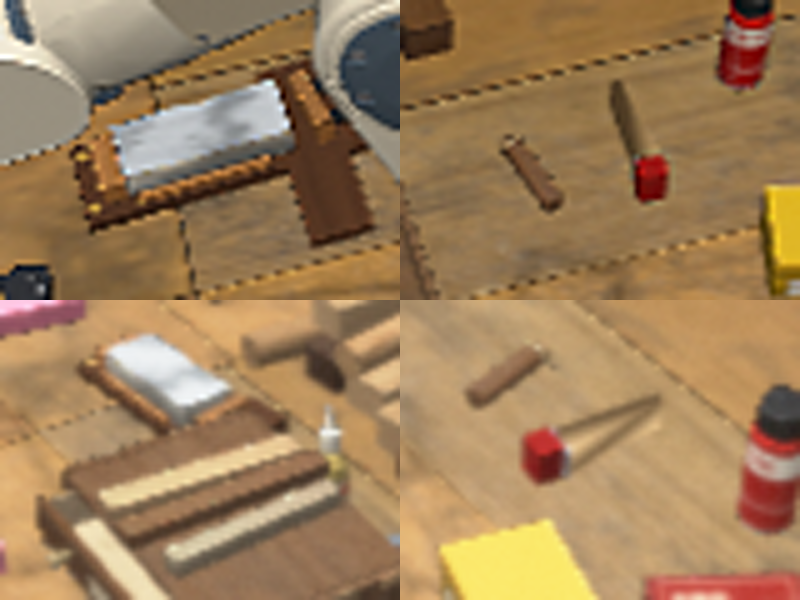

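Confirmed: red head with a light blade at top (390,172), and the dowel is separate from it. In the holder, +x points away from the robot and +y along world +y. Next I'll measure the wedge.

```bash
cat >> h.py <<'E'
def cloud(p,u0,u1,v0,v1):
    K=np.array(p["K"]);T=np.array(p["cam_to_world"])
    v,u=np.mgrid[v0:v1,u0:u1]; d=p["depth"][v0:v1,u0:u1]
    c=np.stack([(u-K[0,2])/K[0,0]*d,(v-K[1,2])/K[1,1]*d,d],-1)
    return (c@T[:3,:3].T+T[:3,3]).reshape(-1,3), p["pixels"][v0:v1,u0:u1].reshape(-1,3).astype(int)
E
python3 - <<'E'
from h import *
for n,b in (("top",(375,405,145,190)),("scene",(372,412,228,262))):
    p=optics.grab_frame(n); print(n,p["K"][0][0],p["K"][0][2],p["K"][1][2])
    X,C=cloud(p,*b); red=(C[:,2]>110)&(C[:,1]<60)&(C[:,0]<60)
    print("red n",red.sum(),"mean",X[red].mean(0).round(1),"min",X[red].min(0).round(),"max",X[red].max(0).round())
    print("table z",np.median(X[:,2]))
    m=(X[:,2]>12)&(X[:,2]<50)
    for x in sorted(X[m].round().tolist()): print([int(i) for i in x],end=" ")
    print()
E
```

```text
top 476.7217819159561 320.22158499150254 197.47719071020953
red n 22 mean [ 435.4 -389.2   36.4] min [ 421. -400.   25.] max [ 451. -375.   44.]
table z 0.6513755429265302
[417, -421, 13] [419, -401, 18] [419, -378, 40] [420, -396, 25] [420, -390, 28] [421, -386, 28] [421, -381, 23] [421, -375, 32] [422, -385, 34] [423, -400, 35] [423, -393, 16] [423, -378, 14] [425, -403, 24] [425, -389, 15] [425, -382, 25] [426, -397, 33] [426, -379, 18] [426, -374, 12] [428, -405, 13] [428, -377, 38] [428, -375, 16] [429, -397, 44] [429, -393, 38] [429, -383, 35] [429, -379, 29] [430, -394, 30] [430, -389, 32] [430, -388, 38] [431, -401, 18] [431, -396, 20] [432, -405, 31] [432, -394, 41] [433, -400, 31] [434, -405, 35] [435, -399, 44] [436, -375, 44] [437, -391, 37] [437, -386, 38] [437, -381, 40] [437, -377, 27] [438, -396, 41] [438, -382, 31] [439, -387, 43] [441, -389, 25] [441, -380, 15] [443, -383, 40] [444, -394, 35] [446, -381, 24] [447, -406, 34] [447, -400, 37] [448, -395, 38] [451, -382, 32] [453, -403, 36] [454, -388, 40] [457, -390, 29] [458, -396, 27] [458, -395, 34] [458, -380, 32] 
[... 4643 characters left out ...]
9, -402, 32] [510, -403, 21] [513, -393, 29] [513, -387, 24] [514, -405, 20] [514, -404, 25] [515, -402, 29] [515, -396, 30] [515, -391, 32] [517, -406, 31] [517, -394, 33] [519, -406, 13] [520, -398, 29] [521, -403, 21] [521, -402, 31] [522, -403, 15] [525, -397, 31] [525, -392, 27] [527, -404, 12] [527, -402, 23] [529, -399, 30] [530, -392, 30] [531, -403, 27] [531, -402, 37] [531, -398, 23] [534, -402, 13] [534, -401, 19] [534, -393, 29] [536, -404, 25] [536, -404, 31] [536, -398, 26] [537, -404, 19] [541, -399, 29] [541, -398, 34] [543, -403, 20] [543, -402, 30] [545, -402, 13] [546, -400, 22] [547, -403, 35] [548, -405, 13] [550, -402, 16] [550, -395, 28] [552, -399, 18] [553, -398, 22]
```

```bash
cat >> h.py <<'E'
from scipy.optimize import least_squares
def sdf(parts,Y):   # parts: (ccw convex polygon, z0, z1); table at z=0
    D=[Y[:,2]]
    for P,z0,z1 in parts:
        P=np.array(P,float); E=np.roll(P,-1,0)-P; N=np.stack([E[:,1],-E[:,0]],1)/np.linalg.norm(E,axis=1)[:,None]
        d=(Y[:,:2]@N.T-(N*P).sum(1)).max(1)
        D.append(np.maximum(d,np.maximum(Y[:,2]-z1,z0-Y[:,2])))
    return np.min(D,0)
def box(x0,x1,y0,y1,z0,z1): return ([(x0,y0),(x1,y0),(x1,y1),(x0,y1)],z0,z1)
def toloc(X,q):
    c,s=np.cos(q[2]),np.sin(q[2]); d=X-np.array([q[0],q[1],0]); return np.stack([c*d[:,0]+s*d[:,1],-s*d[:,0]+c*d[:,1],d[:,2]],1)
def fit(parts,X,q0): 
    f=lambda q: sdf(parts,toloc(X,(q[0],q[1],q[2]/100)))
    r=least_squares(f,[q0[0],q0[1],q0[2]*100],loss="soft_l1",f_scale=3,diff_step=1e-4)
    return r.x[0],r.x[1],r.x[2]/100,r.cost/len(X)
WEDGE=[box(-65,-40,-14,14,0,38),([(-40,-12),(65,5),(65,14),(-40,14)],0,30)]
E
cat > fw.py <<'E'
from h import *
A=[]
for n,b in (("top",(370,405,145,190)),("scene",(372,416,226,262))):
    X,C=cloud(optics.grab_frame(n),*b); m=(X[:,0]>395)&(X[:,0]<580)&(X[:,1]>-435)&(X[:,1]<-350)&(X[:,2]<60)
    A.append(X[m]); 
for X in A+[np.vstack(A)]:
    for q0 in ((490,-398,-.12),(490,-392,.0)):print(len(X),np.round(fit(WEDGE,X,q0),3))
E
python3 fw.py
```

```text
532 [ 4.89638e+02 -4.01371e+02 -1.84000e-01  6.04800e+00]
532 [ 4.90247e+02 -3.99103e+02 -8.90000e-02  6.27000e+00]
637 [ 4.87439e+02 -3.97881e+02 -1.71000e-01  2.42200e+00]
637 [ 4.87439e+02 -3.97881e+02 -1.71000e-01  2.42200e+00]
1169 [ 4.87439e+02 -3.98595e+02 -1.77000e-01  4.16800e+00]
1169 [ 4.87418e+02 -3.98665e+02 -1.79000e-01  4.16800e+00]
```

```bash
python3 -m handwheel '[{"dz":0.1},{"dz":0.1},{"dx":0.047,"dy":-0.083,"rz":0.034},{"dx":0.047,"dy":-0.083},{"dx":0.047,"dy":-0.083}]' 0
python3 -m handwheel '[{"dx":0.047,"dy":-0.083},{"dx":0.047,"dy":-0.083},{"dx":0.047,"dy":-0.083},{"dx":0.047,"dy":-0.083},{"dx":0.047,"dy":-0.083}]'
python3 -m handwheel '[{"dx":0.047,"dy":-0.083},{"dx":0.047,"dy":-0.083},{"dx":0.047,"dy":-0.083},{"dx":0.047,"dy":-0.083},{"dx":0.006,"dy":-0.098}]'
python3 -m handwheel '[{"dx":0.006,"dy":-0.098},{"dx":0.006,"dy":-0.098},{"dx":0.006,"dy":-0.098},{"dx":0.006,"dy":-0.098},{"dx":0.006,"dy":-0.098}]'
```

```text
invalid input
invalid input
invalid input
invalid input
```

```bash
python3 -m handwheel '[{"dx":0,"dy":0,"dz":0.1,"rx":0,"ry":0,"rz":0},{"dx":0,"dy":0,"dz":0.1,"rx":0,"ry":0,"rz":0},{"dx":0.047,"dy":-0.083,"dz":0,"rx":0,"ry":0,"rz":0.034},{"dx":0.047,"dy":-0.083,"dz":0,"rx":0,"ry":0,"rz":0},{"dx":0.047,"dy":-0.083,"dz":0,"rx":0,"ry":0,"rz":0}]' 0
```

```text
time_s: 1.62
tcp_pos: [231.1, 499.9, 295.2]
eef_rot: [[-0.985, 0.173, 0.001], [0.173, 0.985, 0.001], [-0.001, 0.001, -1.0]]
ft_force: [0.4, -1.4, 0.8]
width: 91.9
grasp_force: 0.0
```

```bash

python3 -m handwheel '[{"dx":0.047,"dy":-0.083,"dz":0,"rx":0,"ry":0,"rz":0},{"dx":0.047,"dy":-0.083,"dz":0,"rx":0,"ry":0,"rz":0},{"dx":0.047,"dy":-0.083,"dz":0,"rx":0,"ry":0,"rz":0},{"dx":0.047,"dy":-0.083,"dz":0,"rx":0,"ry":0,"rz":0},{"dx":0.047,"dy":-0.083,"dz":0,"rx":0,"ry":0,"rz":0}]'
python3 -m handwheel '[{"dx":0.047,"dy":-0.083,"dz":0,"rx":0,"ry":0,"rz":0},{"dx":0.047,"dy":-0.083,"dz":0,"rx":0,"ry":0,"rz":0},{"dx":0.047,"dy":-0.083,"dz":0,"rx":0,"ry":0,"rz":0},{"dx":0.047,"dy":-0.083,"dz":0,"rx":0,"ry":0,"rz":0},{"dx":0.006,"dy":-0.098,"dz":0,"rx":0,"ry":0,"rz":0}]'
python3 -m handwheel '[{"dx":0.006,"dy":-0.098,"dz":0,"rx":0,"ry":0,"rz":0},{"dx":0.006,"dy":-0.098,"dz":0,"rx":0,"ry":0,"rz":0},{"dx":0.006,"dy":-0.098,"dz":0,"rx":0,"ry":0,"rz":0},{"dx":0.006,"dy":-0.098,"dz":0,"rx":0,"ry":0,"rz":0},{"dx":0.006,"dy":-0.098,"dz":0,"rx":0,"ry":0,"rz":0}]'
python3 -m handwheel '[{"dx":0.006,"dy":-0.098,"dz":0,"rx":0,"ry":0,"rz":0},{"dx":0.006,"dy":-0.098,"dz":0,"rx":0,"ry":0,"rz":0},{"dx":0.006,"dy":-0.098,"dz":0,"rx":0,"ry":0,"rz":0},{"dx":0.006,"dy":-0.098,"dz":0,"rx":0,"ry":0,"rz":0},{"dx":0,"dy":0,"dz":0,"rx":0,"ry":0,"rz":0}]'
```

```text
time_s: 2.03
tcp_pos: [325.3, 332.9, 294.8]
eef_rot: [[-0.985, 0.175, 0.0], [0.175, 0.985, 0.0], [-0.0, 0.0, -1.0]]
ft_force: [0.4, 0.5, -0.4]
width: 92.1
grasp_force: 0.0
time_s: 2.45
tcp_pos: [404.7, 161.4, 295.0]
eef_rot: [[-0.985, 0.175, 0.002], [0.175, 0.985, 0.001], [-0.002, 0.001, -1.0]]
ft_force: [-0.2, 0.6, 0.7]
width: 91.9
grasp_force: 0.0
time_s: 2.87
tcp_pos: [414.1, -35.3, 294.9]
eef_rot: [[-0.985, 0.175, 0.001], [0.175, 0.985, -0.0], [-0.001, 0.0, -1.0]]
ft_force: [1.5, -0.5, -0.0]
width: 91.8
grasp_force: 0.0
time_s: 3.28
tcp_pos: [424.2, -196.0, 294.8]
eef_rot: [[-0.984, 0.179, 0.001], [0.179, 0.984, -0.003], [-0.001, -0.003, -1.0]]
ft_force: [0.8, -0.3, 0.2]
width: 91.9
grasp_force: 0.0
```

```bash

python3 -m handwheel '[{"dx":0.006,"dy":-0.0967,"dz":0,"rx":0,"ry":0,"rz":0},{"dx":0.006,"dy":-0.0967,"dz":0,"rx":0,"ry":0,"rz":0},{"dx":0.006,"dy":-0.0967,"dz":0,"rx":0,"ry":0,"rz":0},{"dx":0.006,"dy":-0.0967,"dz":0,"rx":0,"ry":0,"rz":0},{"dx":0.006,"dy":-0.0967,"dz":0,"rx":0,"ry":0,"rz":0}]'
cat > fh.py <<'E'
from h import *
A=[]
S=[box(-31.5,31.5,-74.3,75.7,14,46),box(-132,70,-119,-61,0,14),box(-45,45,-61,76.5,0,14),box(-40,40,-161.5,-141.5,0,48),
 ([(-32,-125),(32,-125),(32,-84.4),(-32,-94.6)],14,44)]
for n,b in (("top",(180,275,175,250)),("scene",(265,345,135,190))):
    p=optics.grab_frame(n); cv2.imwrite(f"pics/{n}1.png",p["pixels"])
    for q in ("holder","slot","cheek_face","stone_centre"):
        for r in nets.mark_of(p,q)[:2]: print(n,q,round(r["score"],2),np.round(r["location"]),np.round(w(p,*r["location"],z=46 if q[0]=="s" and q[1]=="t" else 14),1))
    X,C=cloud(p,*b); m=np.isfinite(X).all(1)&(X[:,2]>-10)&(X[:,2]<62)
    A.append(X[m])
def crop(X,q):
    Y=toloc(X,q); return X[(Y[:,0]>-150)&(Y[:,0]<36)&(Y[:,1]>-125)&(Y[:,1]<70)&~((abs(Y[:,0])>31.5)&(Y[:,0]>-60)&(Y[:,1]>-80))]
for X in A+[np.vstack(A)]:
    q=(484,360,-.1)
    for i in range(6): q=fit(S,crop(X,q),q)
    print(len(crop(X,q)),np.round(q,3))
c=lambda i,x,y: cv2.resize(i[y:y+60,x:x+60],(400,400),interpolation=cv2.INTER_CUBIC)
cv2.imwrite("pics/m2.png",np.hstack([c(cv2.imread("pics/top1.png"),195,178),c(cv2.imread("pics/scene1.png"),275,135)]))
E
python3 fh.py
```

```text
time_s: 3.7
tcp_pos: [435.9, -385.3, 294.7]
eef_rot: [[-0.985, 0.175, 0.0], [0.175, 0.985, -0.0], [-0.0, 0.0, -1.0]]
ft_force: [0.1, 0.8, -0.5]
width: 92.0
grasp_force: 0.0
top holder 0.74 [220. 205.] [507.9 398.3  14. ]
top slot 0.97 [237. 199.] [516.5 316.6  14. ]
top cheek_face 0.77 [242. 194.] [538.1 287.5  14. ]
top cheek_face 0.7 [366. 177.] [ 465.4 -282.8   14. ]
top stone_centre 0.84 [258. 257.] [173.8 291.8  46. ]
top stone_centre 0.81 [222. 200.] [508.4 379.9  46. ]
scene holder 0.65 [303. 161.] [514.1 354.2  14. ]
scene slot 0.48 [306. 167.] [497.7 294.1  14. ]
scene cheek_face 0.43 [310. 162.] [540.2 322.9  14. ]
scene stone_centre 0.65 [297. 155.] [494.6 377.9  46. ]
scene stone_centre 0.61 [268. 142.] [437.9 599.7  46. ]
1382 [5.09849e+02 3.88255e+02 7.50000e-02 5.48600e+00]
297 [5.20304e+02 3.66119e+02 4.40000e-02 5.04800e+00]
1697 [ 5.18633e+02  3.70957e+02 -1.20000e-01  5.82200e+00]
```

View pics/m2.png

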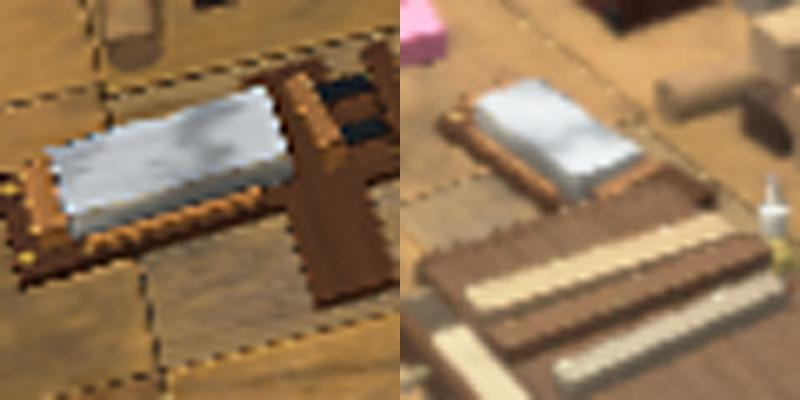

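The top crop shows the holder in full: stone top corners near (202,200), (235,191), (238,200), (206,209) and runway corner (243,224). I'll fit the stone's top face by colour.

```bash
cat > fs.py <<'E'
from h import *
for n,b in (("top",(195,245,180,222)),("scene",(283,315,143,170))):
    p=optics.grab_frame(n); u0,u1,v0,v1=b
    I=cv2.resize(p["pixels"][v0:v1,u0:u1],None,fx=8,fy=8,interpolation=cv2.INTER_CUBIC).astype(int)
    m=((I.min(2)>118)&(I.max(2)-I.min(2)<45)).astype(np.uint8)
    m=cv2.morphologyEx(m,cv2.MORPH_OPEN,np.ones((9,9)))
    k,L,st,_=cv2.connectedComponentsWithStats(m); i=1+st[1:,4].argmax(); 
    c=max(cv2.findContours((L==i).astype(np.uint8),0,1)[0],key=len)[:,0]
    P=np.array([w(p,u0+(a+.5)/8-.5,v0+(b_+.5)/8-.5,z=46)[:2] for a,b_ in c],np.float32)
    (cx,cy),(ww,hh),an=cv2.minAreaRect(P); print(n,np.round([cx,cy,ww,hh,an],1),cv2.boxPoints(((cx,cy),(ww,hh),an)).round(0).tolist())
p=optics.grab_frame("top")
for u,v in ((242.7,223.7),(253.5,220.7)): print(w(p,u,v,z=14).round(1))
A,_=cloud(p,180,275,175,250)
from fh import S,crop
for y0 in (-.25,-.2,-.15,-.1,-.05,0,.05,.1,.15,.2):
    q=(509,385,y0)
    for i in range(6): q=fit(S,crop(A[(A[:,2]>-10)&(A[:,2]<62)],q),q)
    print(y0,np.round(q,3))
E
python3 fs.py | grep -v "_\|holder\|slot"
```

```text
top [509.3 391.5  68.3 151.4   3.4] [[471.0, 465.0], [480.0, 314.0], [548.0, 318.0], [539.0, 469.0]]
scene [500.8 387.5  82.9 159.4   4.2] [[454.0, 464.0], [465.0, 305.0], [548.0, 311.0], [536.0, 470.0]]
[377.4 318.5  14. ]
[378.9 270.3  14. ]
1452 [ 5.05644e+02  3.61610e+02 -3.60000e-01  6.82900e+00]
446 [ 4.95915e+02  3.63423e+02 -4.66000e-01  5.82400e+00]
1844 [ 5.06668e+02  3.61092e+02 -3.44000e-01  6.74600e+00]
-0.25 [5.17178e+02 3.89638e+02 2.10000e-02 5.78400e+00]
-0.2 [5.13131e+02 3.89582e+02 4.70000e-02 5.56800e+00]
-0.15 [ 5.2157e+02  3.9161e+02 -4.6000e-02  6.0560e+00]
-0.1 [ 5.20446e+02  3.91461e+02 -3.00000e-02  5.90700e+00]
-0.05 [5.17221e+02 3.89606e+02 2.00000e-02 5.78200e+00]
0 [5.17221e+02 3.89606e+02 2.00000e-02 5.78200e+00]
0.05 [5.17221e+02 3.89606e+02 2.00000e-02 5.78200e+00]
0.1 [5.17207e+02 3.89609e+02 2.10000e-02 5.78200e+00]
0.15 [5.17207e+02 3.89609e+02 2.10000e-02 5.78200e+00]
0.2 [5.17221e+02 3.89606e+02 2.00000e-02 5.77700e+00]
```

```bash
cat > fe.py <<'E'
from h import *
from scipy.optimize import differential_evolution as DE
def proj(p,X):
    T=np.array(p["cam_to_world"]);c=(X-T[:3,3])@T[:3,:3]; K=np.array(p["K"]); q=c@K.T; return q[:,:2]/q[:,2:]
def lab(img):
    g=cv2.cvtColor(img,cv2.COLOR_BGR2LAB).astype(np.float32); g=cv2.GaussianBlur(g,(0,0),.7)
    return g
P={n:optics.grab_frame(n) for n in ("top",)}
G={n:lab(p["pixels"]) for n,p in P.items()}
def samp(g,uv): return np.stack([cv2.remap(g[:,:,i],uv[:,:1].astype(np.float32),uv[:,1:].astype(np.float32),1)[:,0] for i in range(3)],1)
def seg(a,b,z,n=40):
    t=np.linspace(.04,.96,n)[:,None]; a,b=np.array(a,float),np.array(b,float); d=(b-a)/np.linalg.norm(b-a)
    nn=np.array([-d[1],d[0]]); e=a+(b-a)*t
    return [np.c_[e+s*nn*4,np.full(n,z)] for s in (1,-1)]
stone=[seg((-31.5,-75),(31.5,-75),46),seg((31.5,-75),(31.5,75),46),seg((-31.5,75),(31.5,75),46),seg((-31.5,-75),(-31.5,75),46)]
run=[seg((-132,-61),(-132,-119),14),seg((-132,-61),(-45,-61),14),seg((-132,-119),(-45,-119),14)]
def tw(Y,q):
    c,s=np.cos(q[2]),np.sin(q[2]); return np.c_[q[0]+c*Y[:,0]-s*Y[:,1],q[1]+s*Y[:,0]+c*Y[:,1],Y[:,2]]
def score(ed,q):
    return sum(np.linalg.norm((samp(G["top"],proj(P["top"],tw(a,q)))-samp(G["top"],proj(P["top"],tw(b,q)))).mean(0)) for a,b in ed)
if __name__=="__main__":
    for nm,ed in (("stone",stone),("run",run),("both",stone+run)):
        r=DE(lambda q:-score(ed,q),[(495,525),(375,402),(-.1,.17)],seed=1); print(nm,r.x.round(3),-r.fun)
E
python3 fe.py
```

```text
stone [5.0964e+02 3.9171e+02 6.2000e-02] 251.35516357421875
run [5.03736e+02 3.89752e+02 4.20000e-02] 142.93362426757812
both [5.06330e+02 3.90854e+02 4.20000e-02] 360.8462829589844
```

```bash

python3 -m handwheel '[{"dx":0,"dy":0,"dz":-0.1,"rx":0,"ry":0,"rz":0},{"dx":0,"dy":0,"dz":-0.1,"rx":0,"ry":0,"rz":0},{"dx":0,"dy":0,"dz":-0.1,"rx":0,"ry":0,"rz":0},{"dx":0,"dy":0,"dz":-0.1,"rx":0,"ry":0,"rz":0},{"dx":0,"dy":0,"dz":-0.1,"rx":0,"ry":0,"rz":0}]'
python3 -m handwheel '[{"dx":0,"dy":0,"dz":-0.1,"rx":0,"ry":0,"rz":0},{"dx":0,"dy":0,"dz":-0.06,"rx":0,"ry":0,"rz":0},{"dx":0,"dy":0,"dz":-0.05,"rx":0,"ry":0,"rz":0},{"dx":0,"dy":0,"dz":0,"rx":0,"ry":0,"rz":0},{"dx":0,"dy":0,"dz":0,"rx":0,"ry":0,"rz":0}]'
```

```text
time_s: 5.32
tcp_pos: [436.0, -383.7, 93.2]
eef_rot: [[-0.985, 0.175, 0.001], [0.175, 0.985, -0.001], [-0.001, -0.001, -1.0]]
ft_force: [0.6, -0.8, -0.7]
width: 91.6
grasp_force: 0.0
time_s: 5.73
tcp_pos: [435.5, -383.2, 10.0]
eef_rot: [[-0.985, 0.175, -0.002], [0.175, 0.985, 0.001], [0.002, 0.001, -1.0]]
ft_force: [0.1, 0.0, -0.1]
width: 91.8
grasp_force: 0.0
```

```bash

python3 -m handwheel '[{"dx":0.001,"dy":-0.0155,"dz":0.002,"rx":0,"ry":0,"rz":0},{"dx":0,"dy":0,"dz":0,"rx":0,"ry":0,"rz":0}]'
python3 -m handwheel '[{"dx":0,"dy":0,"dz":0,"rx":0,"ry":0,"rz":0},{"dx":0,"dy":0,"dz":0,"rx":0,"ry":0,"rz":0},{"dx":0,"dy":0,"dz":0,"rx":0,"ry":0,"rz":0},{"dx":0,"dy":0,"dz":0,"rx":0,"ry":0,"rz":0},{"dx":0,"dy":0,"dz":0,"rx":0,"ry":0,"rz":0}]' 1 30
python3 -m handwheel '[{"dx":0,"dy":0,"dz":0,"rx":0,"ry":0,"rz":0},{"dx":0,"dy":0,"dz":0,"rx":0,"ry":0,"rz":0},{"dx":0,"dy":0,"dz":0,"rx":0,"ry":0,"rz":0},{"dx":0,"dy":0,"dz":0,"rx":0,"ry":0,"rz":0},{"dx":0,"dy":0,"dz":0,"rx":0,"ry":0,"rz":0}]'
```

```text
time_s: 5.9
tcp_pos: [437.9, -391.9, 13.4]
eef_rot: [[-0.985, 0.175, 0.003], [0.175, 0.985, -0.003], [-0.003, -0.002, -1.0]]
ft_force: [0.5, -0.8, -0.0]
width: 92.1
grasp_force: 0.0
time_s: 6.32
tcp_pos: [436.5, -389.8, 11.6]
eef_rot: [[-0.985, 0.175, 0.0], [0.175, 0.985, -0.0], [-0.0, -0.0, -1.0]]
ft_force: [-1.2, 0.3, 0.6]
width: 60.2
grasp_force: 0.0
time_s: 6.73
tcp_pos: [436.4, -389.8, 11.3]
eef_rot: [[-0.985, 0.175, -0.0], [0.175, 0.985, 0.0], [0.0, 0.0, -1.0]]
ft_force: [0.0, -0.7, -0.0]
width: 27.7
grasp_force: 29.9
```

Grasped: width 27.7, grip 30 N. Lifting, then travelling.

```bash

python3 -m handwheel '[{"dx":0,"dy":0,"dz":0.05,"rx":0,"ry":0,"rz":0},{"dx":0,"dy":0,"dz":0.1,"rx":0,"ry":0,"rz":0},{"dx":0,"dy":0,"dz":0.1,"rx":0,"ry":0,"rz":0},{"dx":0,"dy":0,"dz":0.1,"rx":0,"ry":0,"rz":0},{"dx":0,"dy":0,"dz":0.1,"rx":0,"ry":0,"rz":0}]'
python3 -m handwheel '[{"dx":0,"dy":0,"dz":0.1,"rx":0,"ry":0,"rz":0},{"dx":0,"dy":0,"dz":0.06,"rx":0,"ry":0,"rz":0},{"dx":-0.0124,"dy":0.1,"dz":0,"rx":0,"ry":0,"rz":0.036},{"dx":-0.0124,"dy":0.1,"dz":0,"rx":0,"ry":0,"rz":0.037},{"dx":-0.0124,"dy":0.1,"dz":0,"rx":0,"ry":0,"rz":0}]'
python3 - <<'E'
from h import *
for n in ("top","scene"):
    X,_=cloud(optics.grab_frame(n),150,400,130,260)
    for y0 in range(60,340,20):
        for x0,x1 in ((280,340),(340,400),(400,460)):
            m=(X[:,0]>x0)&(X[:,0]<x1)&(X[:,1]>y0)&(X[:,1]<y0+20)&(X[:,2]<240)
            if m.sum()>5: print((n[0],y0,x0,int(np.percentile(X[m,2],95))),end=" ")
    print()
E
```

```text
time_s: 7.15
tcp_pos: [435.9, -389.4, 193.0]
eef_rot: [[-0.985, 0.175, -0.001], [0.175, 0.985, 0.0], [0.001, 0.0, -1.0]]
ft_force: [0.2, -1.3, -1.5]
width: 27.8
grasp_force: 30.0
time_s: 7.57
tcp_pos: [420.9, -268.8, 255.5]
eef_rot: [[-0.998, -0.059, 0.0], [-0.059, 0.998, -0.0], [-0.0, -0.0, -1.0]]
ft_force: [0.5, 1.1, -2.6]
width: 27.8
grasp_force: 30.0
('t', 120, 340, 133) ('t', 120, 400, 136) ('t', 140, 280, 136) ('t', 140, 340, 135) ('t', 140, 400, 136) ('t', 160, 280, 138) ('t', 160, 340, 134) ('t', 160, 400, 129) ('t', 180, 280, 8) ('t', 180, 340, 6) ('t', 180, 400, 7) ('t', 200, 280, 7) ('t', 200, 340, 9) ('t', 200, 400, 6) ('t', 220, 280, 6) ('t', 220, 340, 6) ('t', 220, 400, 8) ('t', 240, 280, 7) ('t', 240, 340, 5) ('t', 240, 400, 7) ('t', 260, 280, 8) ('t', 260, 340, 19) ('t', 260, 400, 21) ('t', 280, 280, 8) ('t', 280, 340, 16) ('t', 280, 400, 21) ('t', 300, 280, 6) ('t', 300, 340, 17) ('t', 300, 400, 21) ('t', 320, 280, 7) ('t', 320, 340, 10) ('t', 320, 400, 15) 
('s', 60, 280, 146) ('s', 60, 340, 148) ('s', 60, 400, 146) ('s', 80, 280, 147) ('s', 80, 340, 149) ('s', 80, 400, 146) ('s', 100, 280, 141) ('s', 100, 340, 136) ('s', 100, 400, 134) ('s', 120, 280, 133) ('s', 120, 340, 133) ('s', 120, 400, 134) ('s', 140, 280, 134) ('s', 140, 340, 133) ('s', 140, 400, 133) ('s', 160, 280, 132) ('s', 160, 340, 131) ('s', 160, 400, 131) ('s', 300, 280, 4) ('s', 320, 280, 2)
```

```bash

python3 -m handwheel '[{"dx":-0.0124,"dy":0.1,"dz":0,"rx":0,"ry":0,"rz":0},{"dx":-0.0124,"dy":0.1,"dz":0,"rx":0,"ry":0,"rz":0},{"dx":-0.0124,"dy":0.1,"dz":0,"rx":0,"ry":0,"rz":0},{"dx":-0.0124,"dy":0.1,"dz":0,"rx":0,"ry":0,"rz":0},{"dx":-0.0124,"dy":0.1,"dz":0,"rx":0,"ry":0,"rz":0}]'
python3 -m handwheel '[{"dx":-0.0124,"dy":0.1,"dz":0,"rx":0,"ry":0,"rz":0},{"dx":-0.0124,"dy":0.1,"dz":0,"rx":0,"ry":0,"rz":0},{"dx":-0.0124,"dy":0.1,"dz":0,"rx":0,"ry":0,"rz":0},{"dx":-0.0124,"dy":0.1,"dz":0,"rx":0,"ry":0,"rz":0},{"dx":-0.0124,"dy":0.1,"dz":0,"rx":0,"ry":0,"rz":0}]'
python3 -m handwheel '[{"dx":-0.0124,"dy":0.1,"dz":0,"rx":0,"ry":0,"rz":0},{"dx":-0.0124,"dy":0.1,"dz":0,"rx":0,"ry":0,"rz":0},{"dx":-0.0124,"dy":0.1,"dz":0,"rx":0,"ry":0,"rz":0},{"dx":-0.0124,"dy":0.1,"dz":0,"rx":0,"ry":0,"rz":0},{"dx":0,"dy":0,"dz":0,"rx":0,"ry":0,"rz":0}]'
```

```text
time_s: 8.08
tcp_pos: [396.1, -68.5, 255.3]
eef_rot: [[-0.999, -0.052, 0.0], [-0.052, 0.999, -0.0], [-0.0, -0.0, -1.0]]
ft_force: [1.5, -0.2, -0.4]
width: 27.8
grasp_force: 30.0
time_s: 8.5
tcp_pos: [371.3, 131.8, 255.6]
eef_rot: [[-0.999, -0.053, 0.001], [-0.053, 0.999, 0.0], [-0.001, 0.0, -1.0]]
ft_force: [1.9, -0.0, -1.2]
width: 27.4
grasp_force: 30.0
time_s: 8.92
tcp_pos: [351.5, 296.1, 255.5]
eef_rot: [[-0.998, -0.057, 0.0], [-0.057, 0.998, 0.003], [-0.001, 0.003, -1.0]]
ft_force: [-0.2, -0.0, -1.6]
width: 28.0
grasp_force: 30.0
```

```bash

python3 -m handwheel '[{"dx":0,"dy":0,"dz":-0.1,"rx":0,"ry":0,"rz":0},{"dx":0,"dy":0,"dz":-0.1,"rx":0,"ry":0,"rz":0},{"dx":0,"dy":0,"dz":-0.1,"rx":0,"ry":0,"rz":0},{"dx":0,"dy":0,"dz":-0.1,"rx":0,"ry":0,"rz":0},{"dx":0,"dy":0,"dz":-0.08,"rx":0,"ry":0,"rz":0}]'
python3 -m handwheel '[{"dx":0,"dy":0,"dz":-0.04,"rx":0,"ry":0,"rz":0},{"dx":0,"dy":0,"dz":0,"rx":0,"ry":0,"rz":0},{"dx":0,"dy":0,"dz":0,"rx":0,"ry":0,"rz":0}]'
cat > look.py <<'E'
import sys
from fe import *
p=P["top"]; s=status.read_state(); R=s["eef_rot"]; t=s["tcp_pos"]; a=np.arctan2(-R[0,1],R[1,1]); print(t.round(1),"yaw",a.round(4),s["ft_force"].round(1))
u0,v0=195,175; f=9
I=cv2.resize(p["pixels"][v0:v0+62,u0:u0+78],None,fx=f,fy=f,interpolation=cv2.INTER_CUBIC)
def dr(Y,q,col):
    uv=(proj(p,tw(np.array(Y,float),q))-[u0,v0]+.5)*f; cv2.polylines(I,[uv.astype(np.int32)],True,col,1)
q=(510,391.2,.052)
dr([(-31.5,-74.3,46),(31.5,-74.3,46),(31.5,75.7,46),(-31.5,75.7,46)],q,(255,0,0))
dr([(-132,-61,14),(-132,-119,14),(70,-119,14),(70,-61,14)],q,(0,255,255))
dr([(-32,-94.6,44),(32,-84.4,44)],q,(0,255,255))
wq=(t[0]+52.5*np.cos(a),t[1]+52.5*np.sin(a),a); zb=t[2]-11.3
dr([(65,5,zb+30),(65,14,zb+30),(-40,14,zb+30),(-40,-12,zb+30)],wq,(0,255,0))
dr([(-65,-14,zb+38),(-40,-14,zb+38),(-40,14,zb+38),(-65,14,zb+38)],wq,(0,255,0))
cv2.imwrite(sys.argv[1],I)
E
python3 look.py pics/l1.png
```

```text
time_s: 9.33
tcp_pos: [351.5, 289.2, 61.0]
eef_rot: [[-0.999, -0.053, -0.001], [-0.053, 0.999, -0.001], [0.001, -0.001, -1.0]]
ft_force: [0.0, 0.2, -2.2]
width: 27.8
grasp_force: 30.0
time_s: 9.58
tcp_pos: [351.9, 289.6, 46.9]
eef_rot: [[-0.999, -0.053, -0.002], [-0.053, 0.999, -0.001], [0.002, -0.001, -1.0]]
ft_force: [0.4, -0.4, -0.2]
width: 27.9
grasp_force: 30.0
[352.6 290.3  47.9] yaw 0.053 [-0.2 -0.2 -1.5]
```

View pics/l1.png

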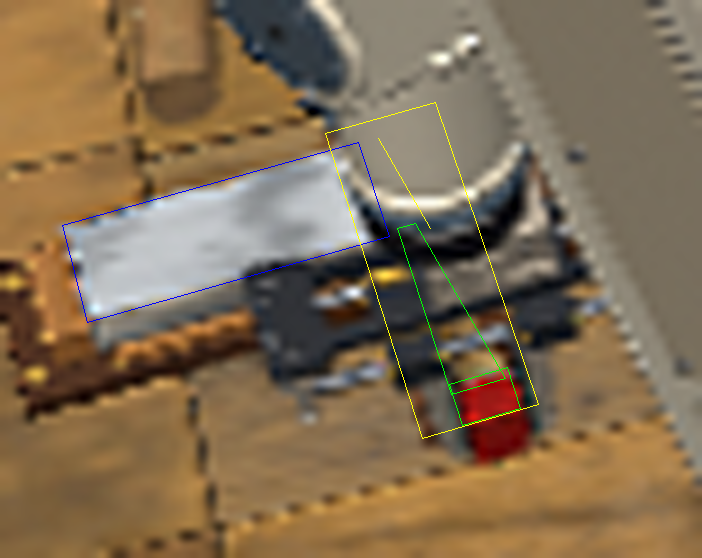

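The crop shows the head (red, about col 490, row 400 of the crop) matching the kinematic overlay to ~2 mm, but the gripper hides the blade. I'll quantify that offset.

```bash
python3 - <<'E'
from fe import *
s=status.read_state();R=s["eef_rot"];t=s["tcp_pos"];a=np.arctan2(-R[0,1],R[1,1]); z=t[2]-11.3
hd=[seg((-12.5,14),(-12.5,-14),z+38),seg((-12.5,14),(12.5,14),z+38),seg((-12.5,-14),(12.5,-14),z+38),seg((-12.5,14),(-12.5,-14),z)]
r=DE(lambda q:-score(hd,(q[0],q[1],a)),[(t[0]-12,t[0]+12),(t[1]-12,t[1]+12)],seed=1);print(t.round(1),r.x.round(1),-r.fun,score(hd,(t[0],t[1],a)))
p=P["top"];m=(p["pixels"][...,2]>80)&(p["pixels"][...,1]<50)&(p["pixels"][...,0]<50)
v,u=np.nonzero(m[210:235,235:262]);uv=np.c_[u+235,v+210];print(len(u),uv.mean(0))
print(proj(p,np.array([[t[0],t[1],z+38],[t[0]-12.5,t[1],z+19]])))
E
```

```text
[353.1 290.7  48.5] [353.8 289.8] 183.82196044921875 180.56256
59 [249.47457627 220.38983051]
[[248.26604802 218.3903755 ]
 [249.45175464 223.26743938]]
```

```bash

python3 -m handwheel '[{"dx":0,"dy":0.0025,"dz":-0.03,"rx":0,"ry":0,"rz":0},{"dx":0,"dy":0,"dz":-0.02,"rx":0,"ry":0,"rz":0},{"dx":0,"dy":0,"dz":0,"rx":0,"ry":0,"rz":0},{"dx":0,"dy":0,"dz":0,"rx":0,"ry":0,"rz":0}]'
python3 -m handwheel '[{"dx":0,"dy":0,"dz":-0.003,"rx":0,"ry":0,"rz":0},{"dx":0,"dy":0,"dz":0,"rx":0,"ry":0,"rz":0},{"dx":0,"dy":0,"dz":0,"rx":0,"ry":0,"rz":0}]'
```

```text
time_s: 10.02
tcp_pos: [352.3, 291.3, 27.9]
eef_rot: [[-0.999, -0.053, 0.0], [-0.053, 0.999, 0.0], [-0.0, 0.0, -1.0]]
ft_force: [-0.0, 0.1, -1.0]
width: 27.8
grasp_force: 30.0
time_s: 10.27
tcp_pos: [352.3, 291.3, 26.6]
eef_rot: [[-0.999, -0.053, 0.0], [-0.053, 0.999, 0.0], [-0.0, 0.0, -1.0]]
ft_force: [0.5, 0.4, -1.6]
width: 27.8
grasp_force: 30.0
```

```bash

python3 -m handwheel '[{"dx":0,"dy":0,"dz":-0.002,"rx":0,"ry":0,"rz":0},{"dx":0.01,"dy":0.0005,"dz":0,"rx":0,"ry":0,"rz":0},{"dx":0.01,"dy":0.0005,"dz":0,"rx":0,"ry":0,"rz":0},{"dx":0.01,"dy":0.0005,"dz":0,"rx":0,"ry":0,"rz":0},{"dx":0,"dy":0,"dz":0,"rx":0,"ry":0,"rz":0}]'
python3 -m handwheel '[{"dx":0.008,"dy":0.0004,"dz":0,"rx":0,"ry":0,"rz":0},{"dx":0.008,"dy":0.0004,"dz":0,"rx":0,"ry":0,"rz":0},{"dx":0,"dy":0,"dz":0,"rx":0,"ry":0,"rz":0}]'
python3 -m handwheel '[{"dx":0.008,"dy":0.0004,"dz":0,"rx":0,"ry":0,"rz":0},{"dx":0.008,"dy":0.0004,"dz":0,"rx":0,"ry":0,"rz":0},{"dx":0,"dy":0,"dz":0,"rx":0,"ry":0,"rz":0}]'
```

```text
time_s: 10.68
tcp_pos: [365.3, 292.1, 25.5]
eef_rot: [[-0.999, -0.053, 0.001], [-0.053, 0.999, 0.001], [-0.001, 0.001, -1.0]]
ft_force: [0.6, 0.4, -0.8]
width: 27.9
grasp_force: 30.0
time_s: 10.93
tcp_pos: [371.2, 292.3, 25.4]
eef_rot: [[-0.999, -0.053, 0.001], [-0.053, 0.999, 0.0], [-0.001, 0.0, -1.0]]
ft_force: [-0.6, 0.4, -1.0]
width: 27.6
grasp_force: 30.0
time_s: 11.18
tcp_pos: [377.6, 292.7, 25.5]
eef_rot: [[-0.999, -0.053, 0.001], [-0.053, 0.999, 0.0], [-0.001, 0.0, -1.0]]
ft_force: [0.6, -0.5, -0.7]
width: 27.9
grasp_force: 30.0
```

```bash

for i in 1 2; do python3 -m handwheel '[{"dx":0.007,"dy":0.0004,"dz":0,"rx":0,"ry":0,"rz":0},{"dx":0.007,"dy":0.0004,"dz":0,"rx":0,"ry":0,"rz":0},{"dx":0,"dy":0,"dz":0,"rx":0,"ry":0,"rz":0},{"dx":0,"dy":0,"dz":0,"rx":0,"ry":0,"rz":0}]' | grep -E "tcp|ft"; done
```

```text
tcp_pos: [382.6, 292.7, 25.4]
ft_force: [0.5, 0.4, -2.5]
tcp_pos: [388.3, 293.1, 25.4]
ft_force: [0.1, -0.3, -1.0]
```

```bash

for i in 1 2 3; do python3 -m handwheel '[{"dx":0,"dy":0.0025,"dz":0,"rx":0,"ry":0,"rz":0},{"dx":0,"dy":0,"dz":0,"rx":0,"ry":0,"rz":0},{"dx":0,"dy":0,"dz":0,"rx":0,"ry":0,"rz":0}]' | grep -E "tcp|ft"; done
```

```text
tcp_pos: [388.0, 294.1, 25.4]
ft_force: [0.3, 0.3, -2.0]
tcp_pos: [388.1, 295.1, 25.4]
ft_force: [0.9, 0.4, -1.2]
tcp_pos: [388.1, 296.1, 25.4]
ft_force: [0.2, 0.1, -1.6]
```

```bash

for i in 1 2 3; do python3 -m handwheel '[{"dx":0,"dy":0.0015,"dz":0,"rx":0,"ry":0,"rz":0},{"dx":0,"dy":0,"dz":0,"rx":0,"ry":0,"rz":0},{"dx":0,"dy":0,"dz":0,"rx":0,"ry":0,"rz":0}]' | grep -E "tcp|ft"; done
```

```text
tcp_pos: [388.1, 296.7, 25.4]
ft_force: [-0.4, -0.3, -0.5]
tcp_pos: [388.1, 297.3, 25.4]
ft_force: [-1.1, -0.1, -1.4]
tcp_pos: [388.0, 297.7, 25.4]
ft_force: [0.3, -1.8, -0.7]
```

```bash

for i in 1 2 3 4 5; do python3 -m handwheel '[{"dx":0.01,"dy":0.0004,"dz":0,"rx":0,"ry":0,"rz":0},{"dx":0,"dy":0,"dz":0,"rx":0,"ry":0,"rz":0},{"dx":0,"dy":0,"dz":0,"rx":0,"ry":0,"rz":0}]' | grep -E "tcp|ft"; done
```

```text
tcp_pos: [392.5, 298.1, 25.4]
ft_force: [0.0, -0.6, -0.2]
tcp_pos: [396.4, 298.3, 25.4]
ft_force: [0.3, 0.1, -1.4]
tcp_pos: [400.4, 298.4, 25.4]
ft_force: [0.6, -0.3, -0.5]
tcp_pos: [404.4, 298.6, 25.4]
ft_force: [0.3, -0.7, -0.2]
tcp_pos: [408.4, 298.7, 25.4]
ft_force: [-0.4, -1.1, -1.1]
```

```bash

for i in 1 2 3 4; do python3 -m handwheel '[{"dx":0.008,"dy":0.0004,"dz":0,"rx":0,"ry":0,"rz":0},{"dx":0,"dy":0,"dz":0,"rx":0,"ry":0,"rz":0},{"dx":0,"dy":0,"dz":0,"rx":0,"ry":0,"rz":0}]' | grep -E "tcp|ft"; done; python3 - <<'E'
from h import *
s=status.read_state();print(s["torque"],s["time_s"])
E
```

```text
tcp_pos: [411.5, 298.8, 25.4]
ft_force: [-0.1, -0.5, -1.2]
tcp_pos: [414.7, 299.0, 25.4]
ft_force: [-0.0, 0.5, -0.1]
tcp_pos: [417.9, 299.2, 25.4]
ft_force: [0.4, -0.5, -1.8]
tcp_pos: [421.1, 299.3, 25.3]
ft_force: [-0.1, 0.5, -1.1]
[-0.02538903  0.01719167  0.03471002] 15.6
```

```bash

for i in 1 2 3 4; do python3 -m handwheel '[{"dx":0.007,"dy":0.0004,"dz":0,"rx":0,"ry":0,"rz":0},{"dx":0,"dy":0,"dz":0,"rx":0,"ry":0,"rz":0},{"dx":0,"dy":0,"dz":0,"rx":0,"ry":0,"rz":0}]' | grep -E "tcp|ft"; done
```

```text
tcp_pos: [423.8, 299.5, 25.3]
ft_force: [-0.9, -0.3, -1.4]
tcp_pos: [426.7, 299.6, 25.4]
ft_force: [-0.1, -0.5, -1.7]
tcp_pos: [429.4, 299.8, 25.4]
ft_force: [-0.3, -0.8, -0.4]
tcp_pos: [432.3, 300.0, 25.4]
ft_force: [-0.4, 0.1, -1.5]
```

```bash

for i in 1 2 3 4; do python3 -m handwheel '[{"dx":0.006,"dy":0.0003,"dz":0,"rx":0,"ry":0,"rz":0},{"dx":0,"dy":0,"dz":0,"rx":0,"ry":0,"rz":0},{"dx":0,"dy":0,"dz":0,"rx":0,"ry":0,"rz":0}]' | grep -E "tcp|ft"; done; python3 look.py pics/l2.png
```

```text
tcp_pos: [434.6, 300.0, 25.3]
ft_force: [-0.2, -0.3, -1.5]
tcp_pos: [437.0, 300.2, 25.4]
ft_force: [-0.4, 0.3, -1.7]
tcp_pos: [439.5, 300.3, 25.4]
ft_force: [-0.3, -0.5, -1.5]
tcp_pos: [441.8, 300.4, 25.3]
ft_force: [-0.7, -0.2, -0.7]
[441.7 300.4  25.3] yaw 0.0533 [ 0.2 -0.5 -1.1]
```

View pics/l2.png

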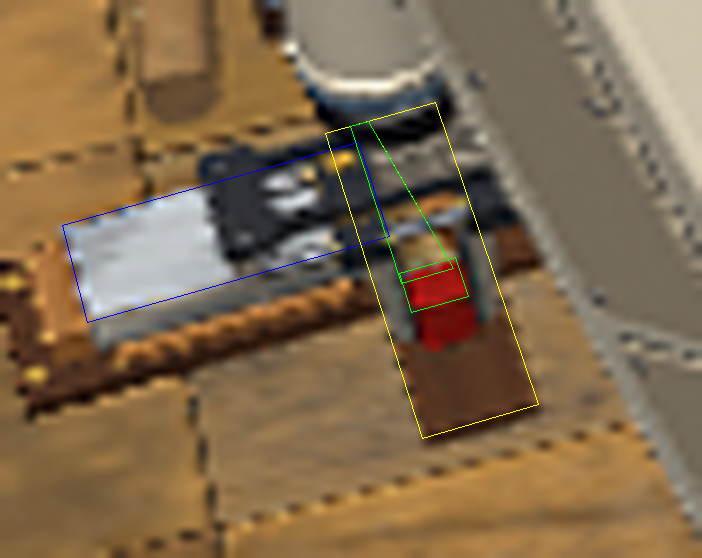

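The overlay shows the wedge in the slot with its nose near +49 on the holder, and the runway and stone outlines match. Nothing has gone tight yet, so I'll keep going in small steps.

```bash

for i in 1 2 3; do python3 -m handwheel '[{"dx":0.005,"dy":0.0003,"dz":0,"rx":0,"ry":0,"rz":0},{"dx":0,"dy":0,"dz":0,"rx":0,"ry":0,"rz":0},{"dx":0,"dy":0,"dz":0,"rx":0,"ry":0,"rz":0}]' | grep -E "tcp|ft"; done
```

```text
tcp_pos: [443.8, 300.5, 25.4]
ft_force: [0.6, 0.1, -2.1]
tcp_pos: [445.8, 300.7, 25.4]
ft_force: [0.0, 1.5, -1.3]
tcp_pos: [448.0, 301.1, 25.4]
ft_force: [0.2, 2.7, -1.6]
```

The cheek now bears (fy is rising). Letting go, lifting, and going behind the head.

```bash

python3 -m handwheel '[{"dx":0,"dy":0,"dz":0,"rx":0,"ry":0,"rz":0},{"dx":0,"dy":0,"dz":0,"rx":0,"ry":0,"rz":0},{"dx":0,"dy":0,"dz":0,"rx":0,"ry":0,"rz":0},{"dx":0,"dy":0,"dz":0,"rx":0,"ry":0,"rz":0}]' 0.45
python3 -m handwheel '[{"dx":0,"dy":0,"dz":0.05,"rx":0,"ry":0,"rz":0},{"dx":0,"dy":0,"dz":0.08,"rx":0,"ry":0,"rz":0},{"dx":-0.05,"dy":-0.0026,"dz":0,"rx":0,"ry":0,"rz":0},{"dx":-0.05,"dy":-0.0026,"dz":0,"rx":0,"ry":0,"rz":0},{"dx":0,"dy":0,"dz":0,"rx":0,"ry":0,"rz":0}]' 
python3 -m handwheel '[{"dx":0,"dy":0,"dz":0,"rx":0,"ry":0,"rz":0},{"dx":0,"dy":0,"dz":0,"rx":0,"ry":0,"rz":0},{"dx":0,"dy":0,"dz":0,"rx":0,"ry":0,"rz":0},{"dx":0,"dy":0,"dz":0,"rx":0,"ry":0,"rz":0},{"dx":0,"dy":0,"dz":0,"rx":0,"ry":0,"rz":0}]' 1 30
```

```text
time_s: 18.73
tcp_pos: [447.7, 300.7, 25.4]
eef_rot: [[-0.999, -0.053, -0.0], [-0.053, 0.999, -0.0], [0.0, -0.0, -1.0]]
ft_force: [0.4, 0.0, 0.1]
width: 50.1
grasp_force: 0.0
time_s: 19.15
tcp_pos: [404.6, 297.7, 77.5]
eef_rot: [[-0.999, -0.054, -0.002], [-0.054, 0.999, -0.001], [0.002, -0.001, -1.0]]
ft_force: [-0.3, -0.1, -0.8]
width: 50.6
grasp_force: 0.0
time_s: 19.57
tcp_pos: [408.2, 298.7, 77.2]
eef_rot: [[-0.999, -0.053, -0.0], [-0.053, 0.999, -0.0], [0.0, -0.0, -1.0]]
ft_force: [-0.5, -0.6, 0.2]
width: 19.2
grasp_force: 0.0
```

```bash

python3 -m handwheel '[{"dx":0,"dy":0,"dz":-0.07,"rx":0,"ry":0,"rz":0},{"dx":0,"dy":0,"dz":-0.07,"rx":0,"ry":0,"rz":0},{"dx":0,"dy":0,"dz":0,"rx":0,"ry":0,"rz":0},{"dx":0,"dy":0,"dz":0,"rx":0,"ry":0,"rz":0},{"dx":0.02,"dy":0.001,"dz":0,"rx":0,"ry":0,"rz":0}]' 
for i in 1 2 3; do python3 -m handwheel '[{"dx":0.005,"dy":0.00026,"dz":0,"rx":0,"ry":0,"rz":0},{"dx":0,"dy":0,"dz":0,"rx":0,"ry":0,"rz":0},{"dx":0,"dy":0,"dz":0,"rx":0,"ry":0,"rz":0}]' | grep -E "tcp|ft"; done
```

```text
time_s: 19.98
tcp_pos: [415.0, 298.9, 21.9]
eef_rot: [[-0.999, -0.054, -0.001], [-0.054, 0.999, -0.001], [0.001, -0.001, -1.0]]
ft_force: [0.1, 0.7, -0.5]
width: 0.3
grasp_force: 0.0
tcp_pos: [418.6, 299.7, 22.5]
ft_force: [-0.1, 0.2, -0.1]
tcp_pos: [419.9, 299.4, 21.6]
ft_force: [-0.4, -0.0, -0.2]
tcp_pos: [421.8, 299.4, 21.4]
ft_force: [-0.2, 0.3, 0.6]
```

```bash

for i in 1 2 3 4; do python3 -m handwheel '[{"dx":0.003,"dy":0.00016,"dz":0,"rx":0,"ry":0,"rz":0},{"dx":0,"dy":0,"dz":0,"rx":0,"ry":0,"rz":0},{"dx":0,"dy":0,"dz":0,"rx":0,"ry":0,"rz":0}]' | grep -E "tcp|ft"; done
```

```text
tcp_pos: [422.9, 299.5, 21.4]
ft_force: [-0.0, -0.5, 0.4]
tcp_pos: [424.1, 299.5, 21.4]
ft_force: [0.2, -0.3, 0.5]
tcp_pos: [425.4, 299.6, 21.4]
ft_force: [0.1, -0.0, -0.2]
tcp_pos: [426.5, 299.7, 21.4]
ft_force: [-0.6, 0.3, -0.7]
```

```bash

for i in 1 2 3 4; do python3 -m handwheel '[{"dx":0.002,"dy":0.0001,"dz":0,"rx":0,"ry":0,"rz":0},{"dx":0,"dy":0,"dz":0,"rx":0,"ry":0,"rz":0},{"dx":0,"dy":0,"dz":0,"rx":0,"ry":0,"rz":0}]' | grep -E "tcp|ft"; done
```

```text
tcp_pos: [427.1, 299.7, 21.3]
ft_force: [-1.4, 0.2, -0.1]
tcp_pos: [427.8, 299.7, 21.3]
ft_force: [-3.0, 1.3, 0.1]
tcp_pos: [428.6, 299.7, 21.3]
ft_force: [-3.6, 0.5, -0.6]
tcp_pos: [429.2, 299.7, 21.3]
ft_force: [-5.0, 1.6, 1.1]
```

```bash

for i in 1 2 3; do python3 -m handwheel '[{"dx":0.002,"dy":0.0001,"dz":0,"rx":0,"ry":0,"rz":0},{"dx":0,"dy":0,"dz":0,"rx":0,"ry":0,"rz":0},{"dx":0,"dy":0,"dz":0,"rx":0,"ry":0,"rz":0}]' | grep -E "tcp|ft"; done
```

```text
tcp_pos: [429.6, 299.6, 21.3]
ft_force: [-6.4, 1.1, 1.7]
tcp_pos: [429.9, 299.5, 21.1]
ft_force: [-8.3, 1.6, 2.3]
tcp_pos: [430.2, 299.4, 21.0]
ft_force: [-9.6, 2.8, 2.8]
```

```bash

for i in 1 2 3; do python3 -m handwheel '[{"dx":0.002,"dy":0.0001,"dz":0,"rx":0,"ry":0,"rz":0},{"dx":0,"dy":0,"dz":0,"rx":0,"ry":0,"rz":0},{"dx":0,"dy":0,"dz":0,"rx":0,"ry":0,"rz":0}]' | grep -E "tcp|ft"; done
```

```text
tcp_pos: [430.6, 299.4, 21.0]
ft_force: [-11.5, 2.3, 5.2]
tcp_pos: [430.8, 299.2, 20.9]
ft_force: [-14.0, 2.3, 5.0]
tcp_pos: [431.1, 299.1, 20.8]
ft_force: [-15.4, 2.5, 7.3]
```

```bash

for i in 1 2; do python3 -m handwheel '[{"dx":0,"dy":0,"dz":0,"rx":0,"ry":0,"rz":0},{"dx":0,"dy":0,"dz":0,"rx":0,"ry":0,"rz":0},{"dx":0,"dy":0,"dz":0,"rx":0,"ry":0,"rz":0}]' | grep -E "tcp|ft"; done
```

```text
tcp_pos: [431.2, 299.1, 20.8]
ft_force: [-13.9, 2.5, 7.0]
tcp_pos: [431.1, 299.1, 20.8]
ft_force: [-14.6, 2.7, 6.2]
```

The push is steady at ~14.6 N, inside the window. Backing off and checking.

```bash

python3 -m handwheel '[{"dx":-0.005,"dy":0,"dz":0,"rx":0,"ry":0,"rz":0},{"dx":-0.03,"dy":-0.001,"dz":0,"rx":0,"ry":0,"rz":0},{"dx":-0.05,"dy":-0.002,"dz":0.02,"rx":0,"ry":0,"rz":0},{"dx":-0.02,"dy":0,"dz":0.1,"rx":0,"ry":0,"rz":0},{"dx":0,"dy":0,"dz":0.1,"rx":0,"ry":0,"rz":0}]'
python3 -m handwheel '[{"dx":0,"dy":0,"dz":0.1,"rx":0,"ry":0,"rz":0},{"dx":-0.03,"dy":0.09,"dz":0.02,"rx":0,"ry":0,"rz":0},{"dx":-0.04,"dy":0.09,"dz":0,"rx":0,"ry":0,"rz":0},{"dx":-0.04,"dy":0.09,"dz":0,"rx":0,"ry":0,"rz":0},{"dx":-0.04,"dy":0.09,"dz":0,"rx":0,"ry":0,"rz":0}]'
python3 -m handwheel '[{"dx":-0.05,"dy":0.09,"dz":0,"rx":0,"ry":0,"rz":0},{"dx":-0.05,"dy":0.09,"dz":0,"rx":0,"ry":0,"rz":0},{"dx":-0.04,"dy":0.09,"dz":0,"rx":0,"ry":0,"rz":0},{"dx":0,"dy":0,"dz":0,"rx":0,"ry":0,"rz":0},{"dx":0,"dy":0,"dz":0,"rx":0,"ry":0,"rz":0}]'
python3 - <<'E'
from h import *
t=optics.grab_frame("top")["pixels"];s=optics.grab_frame("scene")["pixels"]
c=lambda i,x,y: cv2.resize(i[y:y+60,x:x+60],(400,400),interpolation=cv2.INTER_CUBIC)
cv2.imwrite("pics/end.png",np.hstack([c(t,200,175),c(s,275,135)]))
E
```

```text
time_s: 25.15
tcp_pos: [389.2, 297.3, 108.6]
eef_rot: [[-0.999, -0.054, -0.004], [-0.054, 0.999, -0.003], [0.004, -0.003, -1.0]]
ft_force: [1.0, 0.7, -0.0]
width: 0.6
grasp_force: 0.0
time_s: 25.57
tcp_pos: [332.1, 444.6, 158.4]
eef_rot: [[-0.999, -0.052, 0.002], [-0.052, 0.999, 0.002], [-0.002, 0.002, -1.0]]
ft_force: [1.3, 0.8, 0.2]
width: 0.5
grasp_force: 0.0
time_s: 25.98
tcp_pos: [275.3, 552.5, 157.2]
eef_rot: [[-0.998, -0.056, 0.001], [-0.056, 0.998, 0.001], [-0.001, 0.001, -1.0]]
ft_force: [0.3, -0.3, -0.5]
width: 0.4
grasp_force: 0.0
```

View pics/end.png

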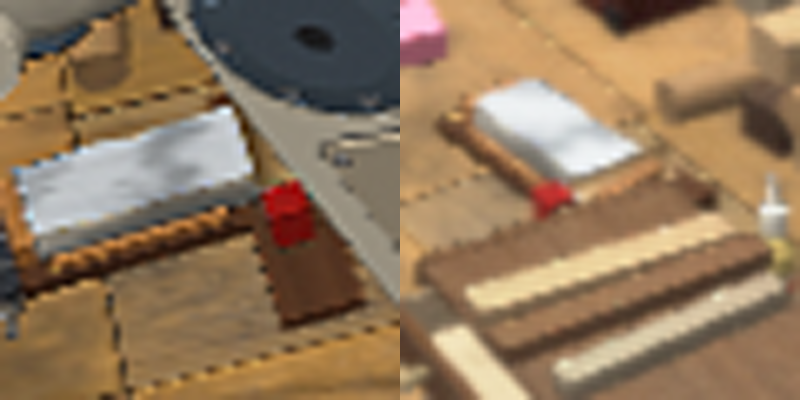

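The picture shows the head at about (243,206) in the top view, flat on the runway. The stone lies flat and the robot is clear of everything.

```bash
python3 -c "
from workcell import bot
print(bot.job_done())"
```

```text
the job is handed in; nothing more can be done
None
```

I drove the red-headed wedge into the slot with a steady push of about 14.6 N (your locking range is 13 to 17 N), let go and backed the arm clear. In the last picture the wedge and stone lie flat; I judged the stone locked by that push alone, and the job is handed in at about 26 s.

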